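Find the rocking corner and fold its shim

TASK

One corner of the square plate on the levelling stand rocks. Without picking anything up, press down with the fingertips on the plate's corners in turn until you have pushed down the one that gives, then press that corner's fold-down shim fully flat. Leave the other three shims standing and everything else where it is.

Things in the scene. Friction and masses are not known exactly. Their poses are not given: they have to be found in the camera images.
- stand: Grey X-shaped levelling stand screwed to the bench, arms 126 mm long, 10 mm thick. Origin: middle, on the bench top (z = 0). Arms along its +x (a), +y (b), -x (c), -y (d). Over its middle a square steel plate, 116 mm a side, 10 mm thick, corners over the arms (82 mm from the centre), top 40 mm above the bench. A spirit level stands loose on the plate's middle.
- corner_a (a point): Press spot of plate corner a: small dark disc 16 mm across, flush in the plate's top face, 60 mm from the plate's centre. The point is on the top face.
- corner_b (a point): Press spot of plate corner b: small dark disc 16 mm across, flush in the plate's top face, 60 mm from the plate's centre. The point is on the top face.
- corner_c (a point): Press spot of plate corner c: small dark disc 16 mm across, flush in the plate's top face, 60 mm from the plate's centre. The point is on the top face.
- corner_d (a point): Press spot of plate corner d: small dark disc 16 mm across, flush in the plate's top face, 60 mm from the plate's centre. The point is on the top face.
- plate (a joint): Rock of the plate, rad: 0 level (a spring returns it), 0.055 with the loose corner fully down; its press spot then dips about 3.3 mm: 2.5 N starts it, 4 N takes it down, then hard. It turns about the line through the two neighbouring corners; the other three corners are hard at their press spots. Which corner rocks is found only by pressing and changes place from start to start.
- shim_a (a joint): Outside plate corner a: dark steel tab 26 mm wide, 35 long, 3 thick, hinged 86 mm from the plate's centre, 28 mm above the bench, free end outward and up. Angle, rad: 0 to 0.08 (25 to 30 degrees up) at the start, 0.52 flat on its ledge. Stiff: stays where left; 4 to 8 N on its middle folds it. The rocking corner's shim folds flat, its tongue packing that foot; at a hard corner the tongue meets the plate and stops the shim at 0.3.
- shim_b (a joint): Outside plate corner b: dark steel tab 26 mm wide, 35 long, 3 thick, hinged 86 mm from the plate's centre, 28 mm above the bench, free end outward and up. Angle, rad: 0 to 0.08 (25 to 30 degrees up) at the start, 0.52 flat on its ledge. Stiff: stays where left; 4 to 8 N on its middle folds it. The rocking corner's shim folds flat, its tongue packing that foot; at a hard corner the tongue meets the plate and stops the shim at 0.3.
- shim_c (a joint): Outside plate corner c: dark steel tab 26 mm wide, 35 long, 3 thick, hinged 86 mm from the plate's centre, 28 mm above the bench, free end outward and up. Angle, rad: 0 to 0.08 (25 to 30 degrees up) at the start, 0.52 flat on its ledge. Stiff: stays where left; 4 to 8 N on its middle folds it. The rocking corner's shim folds flat, its tongue packing that foot; at a hard corner the tongue meets the plate and stops the shim at 0.3.
- shim_d (a joint): Outside plate corner d: dark steel tab 26 mm wide, 35 long, 3 thick, hinged 86 mm from the plate's centre, 28 mm above the bench, free end outward and up. Angle, rad: 0 to 0.08 (25 to 30 degrees up) at the start, 0.52 flat on its ledge. Stiff: stays where left; 4 to 8 N on its middle folds it. The rocking corner's shim folds flat, its tongue packing that foot; at a hard corner the tongue meets the plate and stops the shim at 0.3.
- tab_a (a point): Point on the upper face of shim a, on its middle line, 24 mm from its hinge (it moves with the tab). With the tab flat, this point is 110 mm from the plate's centre and 28.5 mm above the bench.
- tab_b (a point): Point on the upper face of shim b, on its middle line, 24 mm from its hinge (it moves with the tab). With the tab flat, this point is 110 mm from the plate's centre and 28.5 mm above the bench.
- tab_c (a point): Point on the upper face of shim c, on its middle line, 24 mm from its hinge (it moves with the tab). With the tab flat, this point is 110 mm from the plate's centre and 28.5 mm above the bench.
- tab_d (a point): Point on the upper face of shim d, on its middle line, 24 mm from its hinge (it moves with the tab). With the tab flat, this point is 110 mm from the plate's centre and 28.5 mm above the bench.
- level: Round brass spirit level, 36 mm across, 16 mm high, loose on the middle of the plate. Origin: centre of its underside.
- dop: Loose copper stone holder, 30 mm across, 52 mm high, between arms of the stand. Origin: centre of its underside.
- jar: Loose small glass jar with steel cap, 38 mm across, 46 mm high, between arms of the stand. Origin: centre of its underside.
- loupe: Loose black loupe, 34 mm across, 26 mm high, between arms of the stand. Origin: centre of its underside.
- block: Loose wooden block, 34 x 28 x 24 mm, between arms of the stand. Origin: centre of its underside.
There are look-alikes about, which are no part of the job. What is shaped like the jar but blue is not meant.

How it is judged:
By the outcome, as a careful person would: the job done as asked, in the order asked, and still so for the second after the job is handed in, with the robot touching nothing.
It also fails if it takes over 54 s, if anything falls off the work surface, if the arm or the gripper's body presses on something with over 40 N, if the wrist force passes 120 N, or if a joint passes its speed limit or range.

ROBOT

A 6-joint arm with a two-finger parallel gripper is mounted at the origin on the work surface. World frame = base frame: x ahead of the robot, y to its left, z up, the work surface at z = 0. Lengths are in mm, angles in rad, forces in N, time in s.
With the tool pointing down it reaches from about 350 to 875 mm from the base axis. Payload 4.2 kg.
Tool frame: the origin (TCP) lies midway between the tips of the shut fingers; the grasp point (between the pads) lies arm.grip_depth behind it (arm.grip_depth is the distance from the TCP to the grasp point, in mm); z points along the fingers, y is the direction in which the jaws open and shut (so a half turn about z gives the same grasp; the last joint's range is limited). The gripper opens to 85 mm and grips with 20 to 120 N. Pads are 22 mm wide; open, the fingers measure 114 mm over their backs; the gripper's body (76 mm by 85 mm) begins 54 mm behind the grasp point. The pads swing forward as they close: fully open they stand 13 mm farther back than shut.
Start: joints at [1.467, 0.385, 0.008, 0, -1.194, -0.259], TCP at [221.775, 584.307, 231.312] pointing down, gripper open.
Joint ranges: [-3.14, 3.14], [-1.21, 2.06], [-1.07, 1.41], [-3.16, 2.05], [-2.99, -0.16], [-3.1, 3.1]. Speed limits (rad/s): [2.79, 2.79, 3.14, 3.14, 3.14, 3.14].

INTERFACE

Orientations are given as a unit quaternion [x, y, z, w].
In Python, from bench import arm gives the robot as it stands.
- The arm moves only by the tool play_rows, never from a script. Its argument "motion" is one flat list of numbers, 7 for each row, row after row: the opening in per cent of the stroke, from 0 (shut) to 100 (fully open), then the shift along the world's x, y, z in cm, then the turn, a rotation vector about the world's x, y, z in degrees. A call has 1 to 5 rows; each row is the pose to reach, as a shift and turn from the pose commanded when the call began; what a row does not reach only later rows make up. A row lasts 1/8 s, in which the tool goes at most 62.5 mm and 10.7 degrees, less where a joint would pass 70% of its speed; a pose out of reach is approached as far as the arm can. A call with a gripper value outside its range is refused whole. The fingers move at their own pace and stop on an object; the grip force is fixed at half the most. Time passes only in rows, so rows that repeat a pose let the fingers close. It gives the time, the measured TCP pose, the force and the opening at its end, in the units of the state.
- arm.read_state(): the state, without advancing time (a new reading comes with each control period).
- arm.get_image(name): name is "scene" or "top"; returns (picture, depth): 420x560x3 uint8, red, green, blue; 420x560 float32, mm along the optical axis (not along the pixel's ray), 0 where there is no reading.
- arm.camera_info(name): a dict with "fovy" (degrees; the focal length in pixels is half the picture's height over the tangent of half this angle, whatever the lens; pixels are square), "cx", "cy" (the principal point, pixels), "R" (3x3) and "t" (3): a world point X has camera coordinates R X + t. Camera axes: x right, y down, z forward; pixel columns grow to the right and rows downward; lengths in mm; the calibration is good to about 2 mm. A picture is of the moment at which its call begins. camera_info takes no time and is no camera call.
- arm.job_done(): hands the job in, once; it reports no verdict.
Trained networks look in the newest picture that a camera, given by its name, has taken for a name from the list of things; names that differ only in an ending like _2 or _b are one class to them, and where a whole thing is asked for, a point or a joint stands for the part that bears it (a point fixed in the world has none). Each returns a list of dicts, best first, with "confidence" (0 to 1); they miss things now and then, are a little off and sometimes report something else, mostly with a low value. They report only what shows in the picture. A call takes as long as a camera call. They do not tell look-alikes from the thing itself.
- arm.outline_of(thing, camera): "mask" (420x560 bool, what is visible of it) and "extent" ([left, top, width, height] in pixels, round what is visible of it).
- arm.place_of(thing, camera): "uv" ([column, row] in pixels: a listed point, or the origin of a listed thing).
The state is a dict: "clock": time; "joints": joint angles; "joint_vel": joint speeds; "joint_efforts": joint torques, N m; "position": TCP position; "ee_rot": TCP orientation; "contact_force": force on the tool from outside, world axes, zero at the start; "wrist_torque": the same for the moment, N m; "gripper_width": finger opening in mm.
Only numpy, scipy, OpenCV 4.12 (cv2) and the standard library are available. Lean on these libraries where they do the work, as an engineer would, in place of code of your own. Each camera call takes 0.05 s, during which the arm holds its last target.

## Working session

There is one attempt and no reset: what is moved stays moved. The work goes in short steps, Python scripts to look and compute and a tool call to move; the robot and the scene stay as the last step left them, time stands still between calls to the robot, and variables do not carry over. Pictures are saved under pics/ and viewed, and the job is handed in when it is done.

Besides the shell and the picture viewer there is one more tool, called as a command line: name --argument value ..., lists and objects as JSON in quotes. play_rows: Moves the arm, as the interface text tells. Its arguments: {"type":"object","properties":{"motion":{"type":"array","items":{"type":"number"}}},"required":["motion"]}

```bash
ls; mkdir -p pics; cat > h.py <<'E'
from bench import arm
import numpy as np, cv2
def K(n):
    c=arm.camera_info(n); f=210/np.tan(np.radians(c['fovy'])/2); return f,c['cx'],c['cy'],np.array(c['R']),np.array(c['t'])
def ray_z(n,uv,z):
    f,cx,cy,R,t=K(n); d=R.T@np.array([(uv[0]-cx)/f,(uv[1]-cy)/f,1]); o=-R.T@t
    return o+d*(z-o[2])/d[2]
def unproj(n,uv,dep):
    f,cx,cy,R,t=K(n); return R.T@(np.array([(uv[0]-cx)/f*dep,(uv[1]-cy)/f*dep,dep])-t)
def proj(n,X):
    f,cx,cy,R,t=K(n); p=R@np.array(X)+t; return np.array([f*p[0]/p[2]+cx,f*p[1]/p[2]+cy])
E
python3 - <<'E'
from h import *
for n in('scene','top'):
    p,d=arm.get_image(n); cv2.imwrite(f'pics/{n}0.png',cv2.resize(p[:,:,::-1],(800,600)))
    np.save(f'd_{n}.npy',d); c=arm.camera_info(n); print(n,c)
for th in ['stand','level','corner_a','corner_b','corner_c','corner_d','tab_a','tab_b','tab_c','tab_d']:
    for n in('top','scene'):
        for r in arm.place_of(th,n)[:5]: 
            z=0 if th=='stand' else 40 if 'corner' in th or th=='level' else 38
            print(th,n,np.round(r['uv'],1),round(r['confidence'],2),ray_z(n,r['uv'],z).round(1))
s=arm.read_state();print(s)
E
```

```text
pics
scene {'fovy': 44.29556547412823, 'cx': 282.63128771741094, 'cy': 208.09817664255684, 'R': array([[-0.1230949 ,  0.99212429,  0.02317422],
       [ 0.56111801,  0.08884178, -0.82295426],
       [-0.81853175, -0.088298  , -0.56763477]]), 't': array([   7.99588932, -284.84827128, 1440.79396814])}
top {'fovy': 48.321732404572316, 'cx': 286.3000941555495, 'cy': 208.15282238087767, 'R': array([[-1.78589539e-03, -9.99896633e-01,  1.42664969e-02],
       [-9.90808487e-01, -1.60393975e-04, -1.35272009e-01],
       [ 1.35260315e-01, -1.43769479e-02, -9.90705784e-01]]), 't': array([ 65.80537252, 569.74102894, 709.30310697])}
stand top [297.  208.4] 0.72 [574.6  46.8   0. ]
stand scene [272.8 227.6] 0.67 [566.3  43.5   0. ]
level top [307.1 207.1] 0.67 [571.3  32.2  40. ]
level top [300.1 135.7] 0.59 [688.6  42.7  40. ]
level scene [266.9 207.7] 0.63 [560.1  31.1  40. ]
corner_a top [338.6 207.9] 0.9 [570.  -18.1  40. ]
corner_a top [300.2 166.1] 0.88 [638.   42.8  40. ]
corner_a top [264.1 203.5] 0.85 [577.  100.7  40. ]
corner_a top [297.5 242.7] 0.69 [514.5  47.8  40. ]
corner_a scene [
[... 2880 characters left out ...]
: array([ 1.46661526e+00,  3.84699560e-01,  7.93068342e-03, -4.75595478e-06,
       -1.19402396e+00, -2.58562402e-01]), 'joint_vel': array([-1.43468629e-03, -5.83854591e-04, -2.03693870e-05, -1.03349262e-03,
       -7.85142993e-04,  7.42122963e-04]), 'joint_efforts': array([ 8.58138319e-04, -3.92099619e+01,  1.88616675e+01,  4.19053450e+00,
       -3.97703161e-04, -7.71549821e-06]), 'position': array([221.76580578, 584.31713861, 231.32366979]), 'ee_rot': array([ 9.83597029e-01, -1.80379836e-01, -2.33923522e-06, -1.57026151e-06]), 'contact_force': array([-0.41652096,  1.13575592, -0.1291972 ]), 'wrist_torque': array([-0.03508366,  0.01249487, -0.00839838]), 'gripper_width': 85.19390443381634}
```

```bash
python3 - <<'E'
import cv2
a=cv2.imread('pics/top0.png');s=cv2.imread('pics/scene0.png')
cv2.imwrite('pics/topc.png',cv2.resize(a[150:450,250:600],(700,600),interpolation=2))
cv2.imwrite('pics/scenec.png',cv2.resize(s[200:400,250:520],(800,592),interpolation=2))
E
```

```text
(no output)
```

View pics/topc.png

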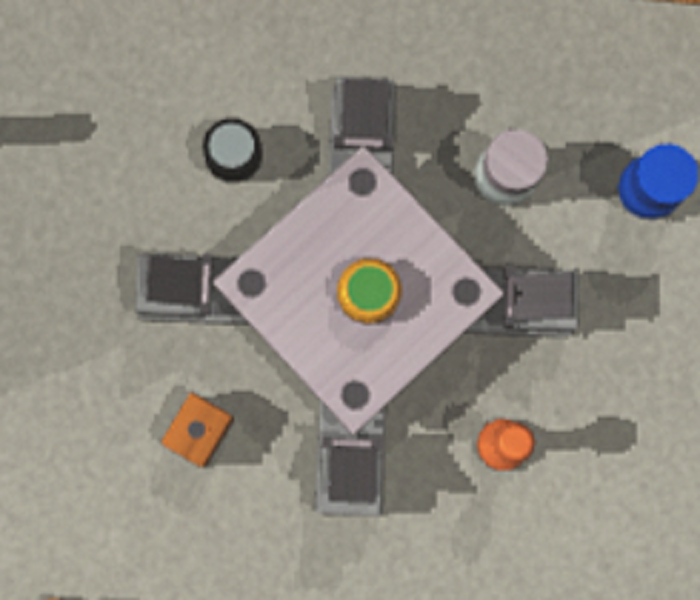

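View pics/scenec.png

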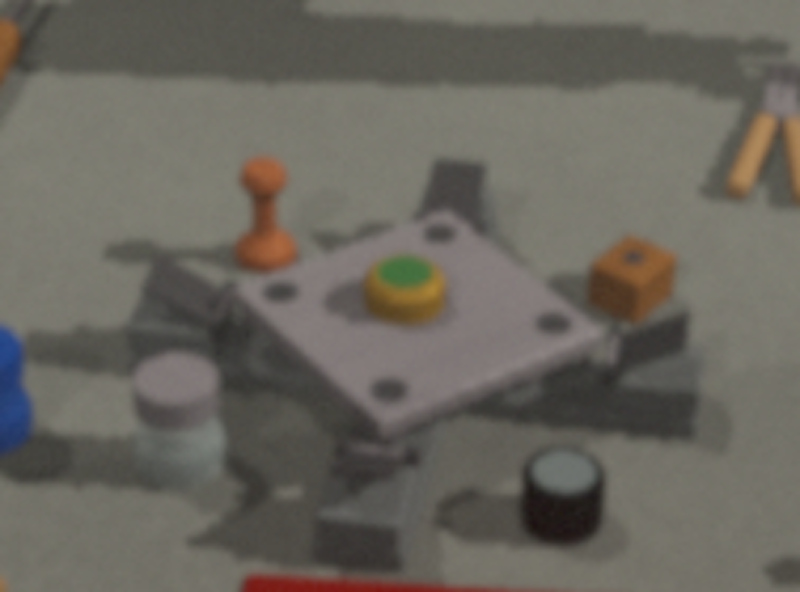

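View pics/scene0.png

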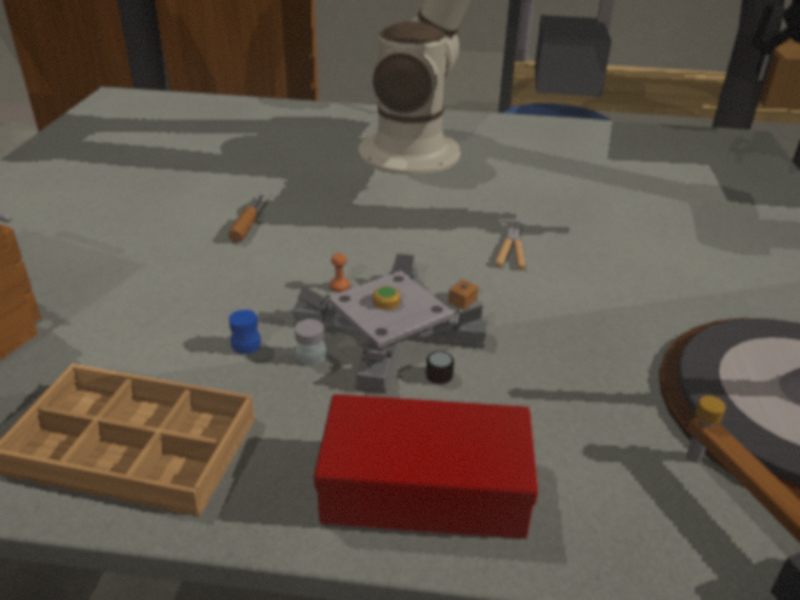

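The top view shows the plate at the centre, with the four press spots at about (363,181), (466,291), (354,394) and (251,283) in the enlarged crop, and one tab outside each. The brass level is on the plate. The second "level" hit was a tab, and the blue jar is a look-alike, so I'll ignore both. Plate centre is about (575, 42) and yaw about -2.9°. I'm moving to the +y corner with the gripper shut.

play_rows --motion '[0,6,-8,0,0,0,9,0,12,-16,0,0,0,18,0,17,-23,0,0,0,18,0,21,-28.5,0,0,0,18,0,25,-34,0,0,0,18]'

```text
clock: 1.72
position: [408.2, 331.2, 231.7]
ee_rot: [1.0, -0.024, 0.0, -0.0]
contact_force: [0.4, 1.2, -0.5]
gripper_width: 0.1
```

play_rows --motion '[0,0,0,0,0,0,0,0,0,0,0,0,0,0]'

```text
clock: 1.98
position: [407.5, 332.9, 231.5]
ee_rot: [1.0, -0.025, 0.0, -0.0]
contact_force: [0.2, 0.6, -0.7]
gripper_width: 0.4
```

play_rows --motion '[0,3.4,-4.6,-1,0,0,0,0,6.8,-9.2,-2,0,0,0,0,10.2,-13.8,-3,0,0,0,0,13.6,-18.4,-4,0,0,0,0,17.05,-23.1,-5,0,0,0]'

```text
clock: 2.6
position: [578.8, 102.4, 181.0]
ee_rot: [1.0, -0.023, 0.0, -0.0]
contact_force: [1.0, 0.7, 0.1]
gripper_width: -0.0
```

play_rows --motion '[0,0,0,0,0,0,0]'

```text
clock: 2.72
position: [578.8, 100.5, 179.5]
ee_rot: [1.0, -0.026, -0.001, 0.001]
contact_force: [0.5, -0.3, 0.7]
gripper_width: -0.1
```

play_rows --motion '[0,0,0.1,-4,0,0,0,0,0,0.1,-8,0,0,0,0,0,0.1,-12,0,0,0,0,0,0.1,-13.3,0,0,0,0,0,0.1,-13.3,0,0,0]'

```text
clock: 3.35
position: [577.7, 104.1, 48.2]
ee_rot: [1.0, -0.023, -0.0, 0.0]
contact_force: [0.5, -0.6, -0.1]
gripper_width: 0.2
```

```bash
python3 - <<'E'
from h import *
p,d=arm.get_image('top'); cv2.imwrite('pics/t1.png',cv2.resize(p[100:310,175:420,::-1],(700,600)))
p,d=arm.get_image('scene'); cv2.imwrite('pics/s1.png',cv2.resize(p[130:290,170:380,::-1],(787,600)))
s=arm.read_state();print(s['position'],s['contact_force'])
E
```

```text
[578.9514322  104.01968643  49.96477912] [-0.29291235  0.04520701  0.51880481]
```

View pics/t1.png

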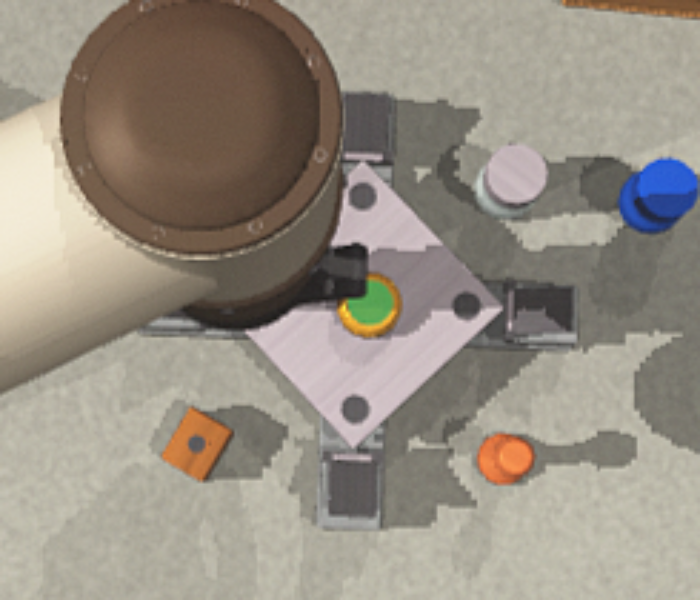

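View pics/s1.png

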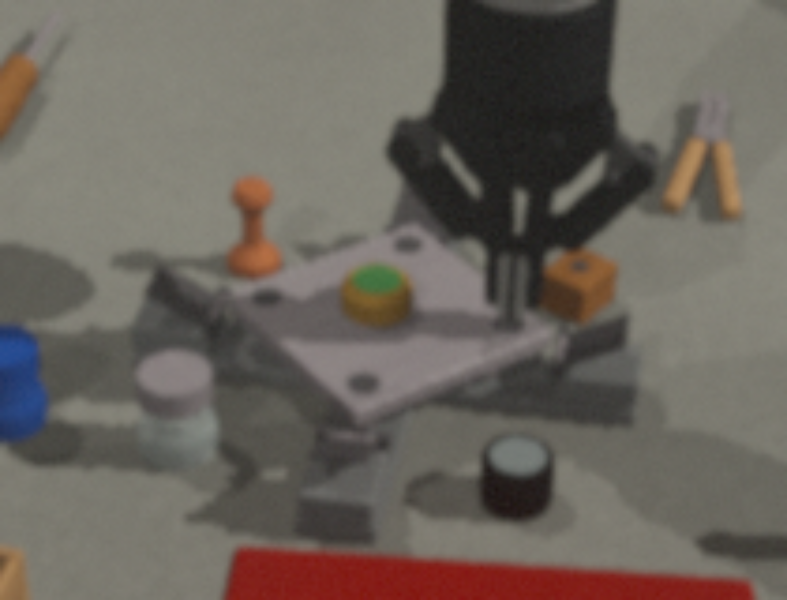

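The shut fingertips sit above the +y spot, about 9 mm over the plate and clear of the level. I'm pressing down in small steps.

play_rows --motion '[0,0,-0.1,-0.4,0,0,0,0,0,-0.1,-0.6,0,0,0]'

```text
clock: 3.7
position: [578.1, 101.9, 43.0]
ee_rot: [1.0, -0.024, 0.001, -0.0]
contact_force: [1.0, -0.2, -0.2]
gripper_width: -0.0
```

play_rows --motion '[0,0,0,-0.1,0,0,0,0,0,0,-0.1,0,0,0]'

```text
clock: 3.95
position: [577.8, 101.7, 41.4]
ee_rot: [1.0, -0.024, 0.0, 0.0]
contact_force: [0.5, -1.1, -0.0]
gripper_width: -0.1
```

play_rows --motion '[0,0,0,-0.1,0,0,0,0,0,0,-0.1,0,0,0]'

```text
clock: 4.2
position: [577.8, 101.8, 40.2]
ee_rot: [1.0, -0.024, -0.0, 0.0]
contact_force: [0.2, 0.3, -0.6]
gripper_width: -0.3
```

play_rows --motion '[0,0,0,-0.1,0,0,0,0,0,0,-0.1,0,0,0]'

```text
clock: 4.45
position: [577.9, 101.8, 40.0]
ee_rot: [1.0, -0.024, 0.0, 0.0]
contact_force: [-1.6, -0.3, 4.8]
gripper_width: -0.0
```

play_rows --motion '[0,0,0,-0.05,0,0,0,0,0,0,-0.05,0,0,0]'

```text
clock: 4.7
position: [577.9, 101.8, 39.9]
ee_rot: [1.0, -0.024, 0.0, 0.0]
contact_force: [-3.1, 0.3, 7.6]
gripper_width: 0.3
```

The force went from 0 to 7.6 N while z held at 39.9–40, so the +y corner is hard. Next is the +x corner.

play_rows --motion '[0,0,0,2,0,0,0,0,2.8,-3.1,2,0,0,0,0,5.7,-6.25,2,0,0,0,0,5.7,-6.25,0.6,0,0,0,0,5.7,-6.25,0.6,0,0,0]'

```text
clock: 5.32
position: [633.1, 38.9, 42.7]
ee_rot: [1.0, -0.025, -0.002, 0.0]
contact_force: [-0.4, 0.2, -0.3]
gripper_width: 0.2
```

play_rows --motion '[0,0,0,-0.2,0,0,0,0,0,0,-0.4,0,0,0,0,0,0,-0.4,0,0,0]'

```text
clock: 5.7
position: [634.6, 39.9, 41.0]
ee_rot: [1.0, -0.024, 0.0, -0.0]
contact_force: [0.3, -0.5, 0.4]
gripper_width: -0.1
```

play_rows --motion '[0,0,0,-0.1,0,0,0,0,0,0,-0.15,0,0,0]'

```text
clock: 5.95
position: [634.9, 39.6, 40.1]
ee_rot: [1.0, -0.024, 0.0, -0.0]
contact_force: [-2.0, 0.9, 6.8]
gripper_width: -0.0
```

play_rows --motion '[0,0,0,-0.1,0,0,0,0,0,0,-0.1,0,0,0]'

```text
clock: 6.2
position: [634.9, 39.6, 40.1]
ee_rot: [1.0, -0.024, 0.0, -0.0]
contact_force: [-3.7, 0.9, 8.8]
gripper_width: -0.3
```

The +x corner is hard too: 8.8 N with z steady at 40.1. Next is the -y corner.

play_rows --motion '[0,0,0,2,0,0,0,0,-3.1,-2.8,2,0,0,0,0,-6.25,-5.7,2,0,0,0,0,-6.25,-5.7,0.6,0,0,0,0,-6.25,-5.7,0.6,0,0,0]'

```text
clock: 6.82
position: [572.1, -17.8, 43.4]
ee_rot: [1.0, -0.024, -0.001, 0.0]
contact_force: [0.4, 0.5, -0.7]
gripper_width: -0.0
```

play_rows --motion '[0,0,0,-0.2,0,0,0,0,0,0,-0.4,0,0,0,0,0,0,-0.4,0,0,0]'

```text
clock: 7.2
position: [572.7, -17.3, 40.3]
ee_rot: [1.0, -0.024, 0.0, -0.0]
contact_force: [-0.3, 0.1, 0.5]
gripper_width: -0.5
```

play_rows --motion '[0,0,0,-0.1,0,0,0,0,0,0,-0.15,0,0,0]'

```text
clock: 7.45
position: [572.7, -17.5, 39.2]
ee_rot: [1.0, -0.024, 0.0, -0.0]
contact_force: [0.8, 0.9, 2.6]
gripper_width: 0.0
```

Here the plate gives at 2.6 N and z is already down to 39.2. I'm continuing down.

play_rows --motion '[0,0,0,-0.1,0,0,0,0,0,0,-0.2,0,0,0]'

```text
clock: 7.7
position: [572.7, -17.7, 37.2]
ee_rot: [1.0, -0.024, 0.0, 0.0]
contact_force: [-0.1, 0.0, 4.9]
gripper_width: -0.2
```

play_rows --motion '[0,0,0,-0.1,0,0,0,0,0,0,-0.2,0,0,0]'

```text
clock: 7.95
position: [572.8, -17.8, 36.6]
ee_rot: [1.0, -0.024, 0.0, 0.0]
contact_force: [-4.3, 0.1, 16.4]
gripper_width: 0.0
```

play_rows --motion '[0,0,0,-0.1,0,0,0,0,0,0,-0.1,0,0,0]'

```text
clock: 8.2
position: [572.7, -17.8, 36.5]
ee_rot: [1.0, -0.024, 0.001, 0.0]
contact_force: [-5.0, 1.4, 17.7]
gripper_width: 0.0
```

The -y corner is the loose one: it dipped 3.5 mm, to 36.5, and then went hard at 17 N. I'm releasing it gently and moving over its tab.

play_rows --motion '[0,0,0,0.3,0,0,0,0,0,0,0.7,0,0,0,0,0,0,3,0,0,0,0,-0.3,-5,3,0,0,0,0,-0.3,-5,3,0,0,0]'

```text
clock: 8.82
position: [567.9, -69.8, 63.0]
ee_rot: [1.0, -0.026, -0.001, 0.0]
contact_force: [0.4, 1.1, -0.2]
gripper_width: 0.2
```

```bash
python3 - <<'E'
from h import *
p,d=arm.get_image('scene'); cv2.imwrite('pics/s2.png',cv2.resize(p[130:290,170:380,::-1],(787,600)))
s=arm.read_state();print(s['position'],s['contact_force'])
for r in arm.place_of('tab_d','scene'): print(np.round(r['uv'],1),round(r['confidence'],2),ray_z('scene',r['uv'],38).round(1))
E
```

```text
[568.21959525 -68.87098153  62.92368009] [-0.92429533  0.45680097  0.96812918]
[220.5 207.4] 0.67 [569.7 -54.5  38. ]
[333.1 220.7] 0.61 [579.4 154.8  38. ]
[261.9 246.7] 0.51 [672.5  39.4  38. ]
[282.6 179.8] 0.5 [453.9  47.3  38. ]
```

View pics/s2.png

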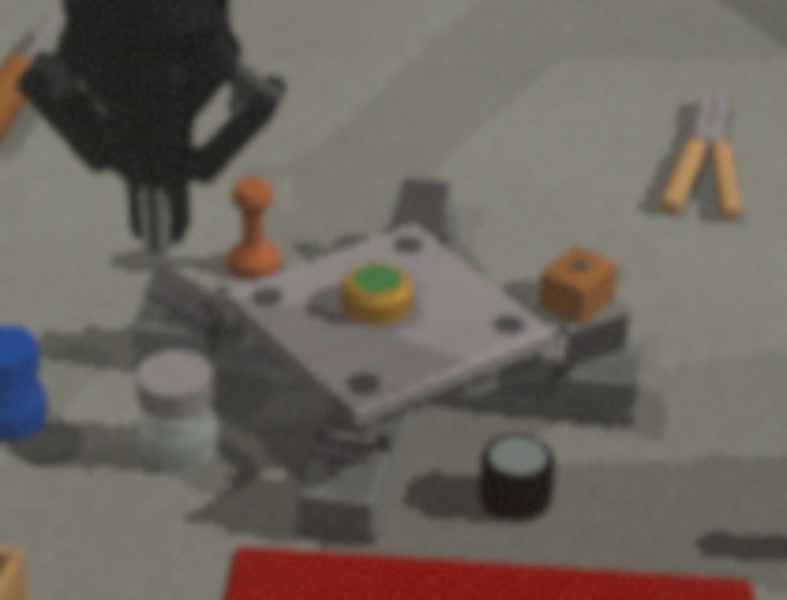

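play_rows --motion '[0,0.1,0.1,-0.8,0,0,0,0,0.1,0.1,-1.4,0,0,0,0,0.1,0.1,-1.6,0,0,0,0,0.1,0.1,-1.8,0,0,0,0,0.1,0.1,-1.8,0,0,0]'

```text
clock: 9.55
position: [570.3, -66.6, 45.7]
ee_rot: [1.0, -0.024, -0.0, 0.0]
contact_force: [0.2, 0.4, 0.2]
gripper_width: -0.1
```

play_rows --motion '[0,0,0,-0.15,0,0,0,0,0,0,-0.3,0,0,0,0,0,0,-0.4,0,0,0]'

```text
clock: 9.93
position: [570.5, -66.8, 42.2]
ee_rot: [1.0, -0.024, 0.0, 0.0]
contact_force: [-0.8, 0.2, 2.7]
gripper_width: 0.1
```

play_rows --motion '[0,0,0,-0.1,0,0,0,0,0,0,-0.2,0,0,0,0,0,0,-0.3,0,0,0]'

```text
clock: 10.3
position: [570.7, -66.7, 39.1]
ee_rot: [1.0, -0.024, 0.0, 0.0]
contact_force: [0.2, -0.9, 3.5]
gripper_width: 0.2
```

play_rows --motion '[0,0,0,-0.1,0,0,0,0,0,0,-0.2,0,0,0,0,0,0,-0.3,0,0,0,0,0,0,-0.4,0,0,0]'

```text
clock: 10.8
position: [570.5, -66.7, 34.8]
ee_rot: [1.0, -0.024, 0.0, 0.0]
contact_force: [-0.0, -1.6, 4.6]
gripper_width: 0.2
```

play_rows --motion '[0,0,0,-0.1,0,0,0,0,0,0,-0.2,0,0,0,0,0,0,-0.3,0,0,0,0,0,0,-0.4,0,0,0]'

```text
clock: 11.3
position: [570.3, -66.8, 30.8]
ee_rot: [1.0, -0.024, 0.0, 0.0]
contact_force: [0.1, -1.6, 4.5]
gripper_width: 0.2
```

play_rows --motion '[0,0,0,-0.1,0,0,0,0,0,0,-0.2,0,0,0,0,0,0,-0.2,0,0,0]'

```text
clock: 11.68
position: [570.2, -66.7, 28.7]
ee_rot: [1.0, -0.024, -0.0, -0.0]
contact_force: [0.7, -2.4, 3.1]
gripper_width: -0.0
```

play_rows --motion '[0,0,0,-0.1,0,0,0,0,0,0,-0.2,0,0,0,0,0,0,-0.2,0,0,0]'

```text
clock: 12.05
position: [570.3, -66.7, 28.4]
ee_rot: [1.0, -0.024, 0.0, 0.0]
contact_force: [-3.3, -1.2, 14.0]
gripper_width: -0.0
```

play_rows --motion '[0,0,0,-0.1,0,0,0,0,0,0,-0.15,0,0,0,0,0,0,-0.15,0,0,0]'

```text
clock: 12.42
position: [570.4, -66.7, 28.3]
ee_rot: [1.0, -0.024, 0.0, 0.0]
contact_force: [-5.2, -0.3, 21.5]
gripper_width: 0.0
```

The tab has bottomed out at z 28.3 with 21 N, which is flat on its ledge. I'm backing straight up and checking.

play_rows --motion '[0,0,0,0.4,0,0,0,0,0,0,1.5,0,0,0,0,0,0,5,0,0,0,0,0,0,10,0,0,0,0,0,0,14,0,0,0]'

```text
clock: 13.05
position: [570.1, -66.3, 166.8]
ee_rot: [1.0, -0.024, -0.0, -0.0]
contact_force: [0.2, -1.2, -0.2]
gripper_width: -0.1
```

play_rows --motion '[0,-3,-5,2,0,0,0,0,-6,-10,3,0,0,0,0,-9,-15,3,0,0,0,0,-12,-19,3,0,0,0,0,-12,-19,3,0,0,0]'

```text
clock: 13.68
position: [447.9, -258.2, 194.9]
ee_rot: [1.0, -0.027, -0.001, -0.001]
contact_force: [0.7, -0.1, -0.9]
gripper_width: 0.3
```

```bash
python3 - <<'E'
from h import *
d0=np.load('d_top.npy')
p,d=arm.get_image('top'); cv2.imwrite('pics/t3.png',cv2.resize(p[100:310,175:420,::-1],(700,600)))
p2,d2=arm.get_image('scene'); cv2.imwrite('pics/s3.png',cv2.resize(p2[130:290,170:380,::-1],(787,600)))
s=arm.read_state();print(s['clock'],s['position'],s['contact_force'])
c=np.array([575.2,42.3]);u=np.array([.9987,-.05]);v=np.array([.05,.9987])
def hgt(D,uv):
    x,y=np.round(uv).astype(int); m=np.median(D[y-1:y+2,x-1:x+2]); return unproj('top',uv,m)[2]
for nm,e in (('+x',u),('+y',v),('-x',-u),('-y',-v)):
    for r in (60,98,106,114): 
        q=c+r*e; uv=proj('top',[*q,40 if r==60 else 34]); print(nm,r,hgt(d0,uv).round(1),hgt(d,uv).round(1))
for n in('level','jar','dop','loupe','block'):
    print(n,[(np.round(r['uv'],1),round(r['confidence'],2)) for r in arm.place_of(n,'top')[:2]])
E
```

```text
13.775 [ 449.91761487 -256.73057733  195.11542543] [-0.0709437   0.63992869  0.03231869]
+x 60 40.9 40.8
+x 98 34.7 35.1
+x 106 40.1 39.0
+x 114 41.6 42.3
+y 60 40.7 40.8
+y 98 35.7 36.1
+y 106 39.3 39.8
+y 114 44.4 44.7
-x 60 41.0 41.1
-x 98 34.0 34.8
-x 106 39.2 39.1
-x 114 43.8 42.8
-y 60 40.1 40.7
-y 98 34.4 28.1
-y 106 38.9 27.4
-y 114 42.2 29.3
level [(array([303.5, 207.2]), 0.92)]
jar [(array([349.6, 166.1]), 0.76), (array([403.1, 175. ]), 0.6)]
dop [(array([349.2, 260.5]), 0.84), (array([265. , 203.3]), 0.34)]
loupe [(array([258. , 156.4]), 0.92)]
block [(array([242.9, 253.5]), 0.81), (array([301.2, 170.2]), 0.22)]
```

View pics/s3.png

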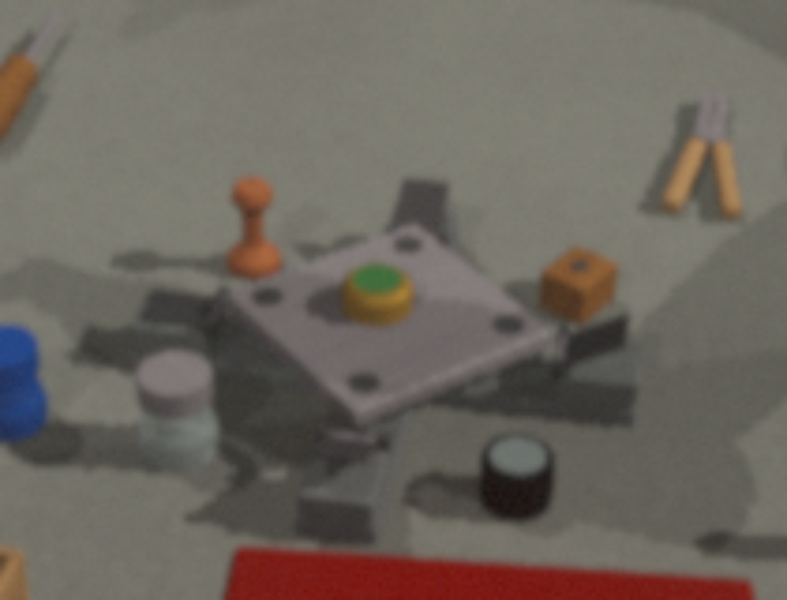

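View pics/t3.png

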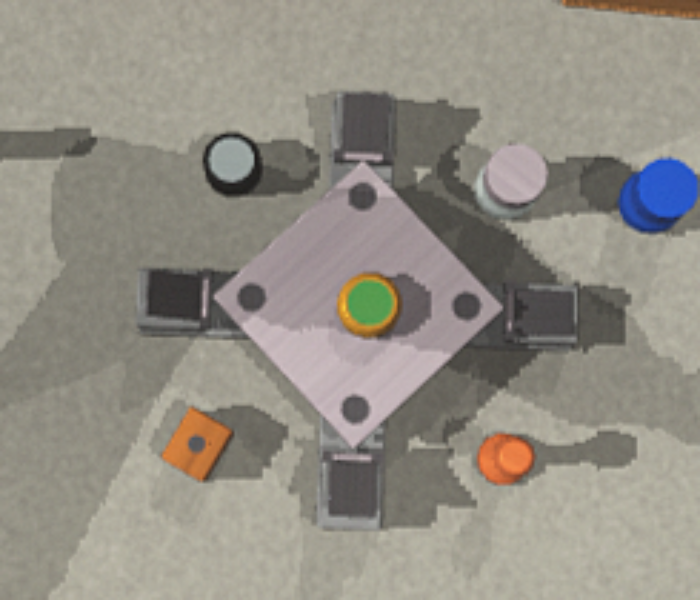

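The -y tab at (545,315) in the top crop is flat: 27–29 mm at all three points along it. The other three tabs still stand, and the level, plate and loose things haven't moved. I'm handing the job in.

```bash
python3 -c "
from bench import arm
print(arm.job_done())"
```

```text
the job is handed in; nothing more can be done
None
```

The -y corner of the plate (towards the robot's right) was the loose one, and I pressed its shim fully flat. I handed the job in at about 14 s of the allowed 54 s.

- **Finding the corner:** I pressed with the shut fingertips. The +y corner held at 39.9 mm under 7.6 N and the +x corner at 40.1 mm under 8.8 N. The -y corner started to give at about 2.6 N and went down to 36.5 mm, where it stopped hard at 17.7 N. I never pressed the -x corner, as the loose one was already found.
- **Folding the shim:** the -y shim folded at about 3 to 5 N and stopped hard at 28.3 mm under 21.5 N. I then backed the arm well clear.
- **Last checks:** depth readings put the folded shim at 27–29 mm along its length, down from 34–42 mm. The other three shims read the same as before to about 1 mm. In the pictures, the level, jar, dop, loupe and block look unmoved, and all four press spots read the same height.

No check failed. The networks couldn't tell which corner carries which letter, and I didn't need that. One early "level" hit was really a shim, and I left the blue look-alike jar alone.

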